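# Function check of a test probe in its reference cup

## Robot

A 6-joint arm with a two-finger parallel gripper is mounted at the origin on the work surface. World frame = base frame: x ahead of the robot, y to its left, z up, the work surface at z = 0. Lengths are in m, angles in rad, forces in N, time in s.
With the tool pointing down it reaches from about 0.35 to 0.85 m from the base axis. Payload 8.1 kg.
Tool frame: the origin (TCP) lies at the very end of the fingers, on their centre line; the grasp point (between the pads) lies 19 mm behind it; z points along the fingers, y is the line along which they close (so a half turn about z gives the same grasp; the last joint's range is limited). The gripper opens to 93 mm and grips with 3 to 60 N. Pads are 15 mm wide; open, the fingers measure 128 mm over their backs; the gripper's body (75 mm by 188 mm) begins 65 mm behind the grasp point.
Start: joints at [-1.312, 0.13, 1.488, -0, 1.523, -0.085], TCP at [0.202, -0.565, 0.219] pointing down, gripper open.
Joint ranges: [-2.96, 2.96], [-0.89, 2.26], [0.02, 2.5], [-1.34, 4.48], [0, 2.73], [-2.66, 2.66]. Speed limits (rad/s): [2.39, 2.39, 2.79, 3.14, 3.14, 3.14].

## Interface

Orientations are given as a rotation vector (axis times angle).
In Python, from plant import robot, imaging gives the robot as it stands.
- The arm moves only by the tool jog_arm, never from a script. Its argument "rows" is a list of rows, each a list of 2 entries, a list of its own where there are three numbers: the shift along the tool's x, y, z each as a share of 0.2 m, from -1 to 1, then the turn, a rotation vector about the tool's x, y, z each as a share of pi/2 rad, from -1 to 1. A call has 1 to 5 rows; each row is the pose to reach, as a shift and turn from the pose commanded when the call began, along the tool's axes at that moment; what a row does not reach only later rows make up. A row lasts 1/10 s, in which the tool goes at most 50 mm and 8.59 degrees, less where a joint would pass 70% of its speed; a pose out of reach is approached as far as the arm can. A call with a number of a shift or a turn outside -1 to 1 is refused whole. A call with a gripper value outside its range is refused whole. "hand" is the closure, from -1 (fully open) to 1 (shut), set as the call begins (left out, the last holds). The fingers move at their own pace and stop on an object; "squeeze" is the grip in N (left out, the last holds). Time passes only in rows, so rows that repeat a pose let the fingers close. It gives the time, the measured TCP pose, the force, the opening and the grip force at its end, in the units of the state.
- robot.read_state(): the state, without advancing time (a new reading comes with each control period).
- imaging.read_camera(name): name is "scene" or "top"; returns a dict with "frame" (420x560x3 uint8, red, green, blue), "vertical_fov" (degrees; the focal length in pixels is half the picture's height over the tangent of half this angle, whatever the lens; pixels are square), "cx", "cy" (the principal point, pixels), "R" (3x3) and "t" (3): a world point X has camera coordinates R X + t. Camera axes: x right, y down, z forward; pixel columns grow to the right and rows downward; lengths in m; the calibration is good to about 2 mm. A picture is of the moment at which its call begins. There is no depth.
- robot.close_job(): hands the job in; it is judged then, once.
The state is a dict: "t": time; "q": joint angles; "dq": joint speeds; "joint_torque": joint torques, N m; "tool_pos": TCP position; "orientation": TCP orientation; "force": force on the tool from outside, world axes, zero at the start; "wrist_torque": the same for the moment, N m; "opening": finger opening in m; "gripper_force": force on a finger pad.
Only numpy, scipy, OpenCV 4.12 (cv2) and the standard library are available. Lean on these libraries where they do the work, as an engineer would, in place of code of your own. Each camera call takes 0.05 s, during which the arm holds its last target. There are 200 camera calls.

## Task

Turn the tester's dial to the yellow mark, leaving it clicked in there. Then take the red-handled probe from its fork rest and, holding it upright, dip its tip into the yellow cup and press it gently on the sprung brass contact at the bottom for about a second, then hang the probe back in its rest and let go. Leave the blue cup and the other things alone.

Things in the scene. Friction and masses are not known exactly. Their poses are not given: they have to be found in the camera images.
- tester: grey flat tester box fixed to the bench, 160 (x) x 130 (y) x 50 mm high; origin at the centre of its underside, x away from its small front display. On its top, round the dial, are three marks 40 mm from the dial axis: blue on the tester's +x side, white 0.65 rad anticlockwise of it (seen from above), yellow 0.65 rad clockwise of it.
- dial_grip (a point): on the vertical dial axis, at the centre of the tester's top, 78 mm above the bench: the height to grip the black bar. Bar 46 mm long, 12 mm wide, from 55 to 87 mm above the bench, on a disc of 24 mm radius; a white line on the bar's top and end points at the mark. The point's x axis runs along the bar to the pointing end and turns with it.
- dial (a joint): dial angle, rad, growing clockwise seen from above: detents at 0 (white mark), 0.65 (blue) and 1.3 (yellow), end stops 0.05 beyond the outer ones. It takes about 0.1 N m to pass from one detent to the next and it clicks into the nearest when released; it starts near white or blue.
- yellow_cup_rim (a point): centre of the mouth of the yellow cup, 75 mm above the bench, z up. Round open cup fixed to the bench, 56 mm outside and 48 mm inside diameter, foot 72 mm diameter. Inside, in the centre, is a sprung brass contact disc (see yellow_cup).
- yellow_cup: the yellow cup; origin at the centre of its underside, z up. The brass contact inside is a level disc of 32 mm diameter, its top somewhere from 29 to 55 mm below the rim (different each time, not reported). Its spring takes about 1 N to start, then 1.2 N per mm, with a hard stop after 8 mm. 3 to 8 N is right; 15 N is too much.
- blue_cup: blue cup of the same shape and size, fixed to the bench; origin at the centre of its underside. Not to be touched.
- rest: fork rest fixed to the bench: dark base 110 (x) x 80 (y) x 8 mm, post at its +x end, and on top two level prongs along x, 8 mm thick, top face 105 mm above the bench. Between them a 16 mm slot, from the post at x = +32 mm to its open end at x = -44 mm; nothing stands higher than the prongs. Origin at the centre of the base's underside.
- rest_seat (a point): on the rest, in the middle of the slot at the prongs' top face (105 mm above the bench, x = -8 mm, y = 0 of the rest), axes as the rest: the probe's flange lies here, its axis through this point
- probe: loose probe hanging upright in the fork, about 130 g; origin at the lowest point of its tip, z up along it. Brass ball tip 10 mm diameter, steel shaft 8 mm, black flange 32 mm diameter from 85 to 91 mm above the tip (its underside rests on the prongs), red square handle 22 x 22 mm (faces along x and y) from 91 to 165 mm above the tip.
- probe_tip (a point): lowest point of the probe's tip, axes as the probe
- gauge: bystander: loose round pressure gauge with a yellow face, lying on its back, 64 mm diameter, 28 mm high, stem 26 mm long; origin at the centre of its underside
- fitting: bystander: loose brass pipe fitting standing upright, 28 mm diameter, 38 mm high; origin at the centre of its underside
- screwdriver: bystander: loose screwdriver with a red handle lying on the bench, 150 mm long
Things that resemble listed ones, but are neither listed nor needed, are in the scene too. Leave any orange look-alike of the tester alone. What is shaped like the probe but green is not meant.

How it is judged:
By the outcome, as a careful person would: the job done as asked, in the order asked, and still so for the second after the job is handed in, with the robot touching nothing.
It also fails if it takes over 72 s, if anything falls off the work surface, if the arm or the gripper's body presses on something with over 40 N, if the wrist force passes 120 N, or if a joint passes its speed limit or range.

## Working session

There is one attempt and no reset: what is moved stays moved. The work goes in short steps, Python scripts to look and compute and a tool call to move; the robot and the scene stay as the last step left them, time stands still between calls to the robot, and variables do not carry over. Pictures are saved under pics/ and viewed, at most 10 in all, crops included, and the job is handed in when it is done.

Besides the shell and the picture viewer there is one more tool, called after "Emit:" in YAML: its name, and indented under it one key for each argument. jog_arm: Moves the arm, as the interface text tells. Its arguments: {"type":"object","properties":{"rows":{"type":"array"},"hand":{"type":"number"},"squeeze":{"type":"number"}},"required":["rows"]}

```bash
mkdir -p pics; cat > h.py <<'E'
import numpy as np, cv2
from plant import robot, imaging
def cam(n):
    c=imaging.read_camera(n); f=c["frame"].shape[0]/2/np.tan(np.radians(c["vertical_fov"])/2)
    c["f"]=f; c["R"]=np.array(c["R"]); c["t"]=np.array(c["t"]); return c
def ray(c,u,v):
    d=c["R"].T@np.array([(u-c["cx"])/c["f"],(v-c["cy"])/c["f"],1]); return -c["R"].T@c["t"],d
def onz(c,u,v,z):
    o,d=ray(c,u,v); return o+d*(z-o[2])/d[2]
def px(c,X):
    p=c["R"]@np.array(X)+c["t"]; return c["f"]*p[:2]/p[2]+[c["cx"],c["cy"]]
def save(n,im,s=1):
    cv2.imwrite("pics/"+n,cv2.cvtColor(cv2.resize(im,None,fx=s,fy=s,interpolation=cv2.INTER_CUBIC),cv2.COLOR_RGB2BGR))
E
python3 - <<'E'
from h import *
for n in("top","scene"):
    c=cam(n); save(n+"0.png",c["frame"],1.4); print(n,c["vertical_fov"],c["cx"],c["cy"],-c["R"].T@c["t"],c["R"].round(3).tolist()); np.save(n+".npy",c["frame"])
print(robot.read_state())
E
```

```text
top 42.05514583271999 284.01666407493445 210.95435222201368 [ 0.24825946 -0.05096191  1.19907823] [[0.026, -1.0, -0.009], [-0.985, -0.024, -0.169], [0.168, 0.014, -0.986]]
scene 54.84720791240269 268.9868136503945 213.00142310052428 [ 0.96583699 -0.42339319  0.58182621] [[0.608, 0.793, -0.02], [0.477, -0.386, -0.789], [-0.634, 0.471, -0.613]]
{'t': 0.1, 'q': array([-1.31242616e+00,  1.31129288e-01,  1.48916122e+00,  1.17210553e-05,
        1.52295596e+00, -8.53521077e-02]), 'dq': array([ 0.00110453, -0.00128487, -0.00203295, -0.00139218, -0.00208327,
       -0.00124258]), 'joint_torque': array([ 1.59569096e-03, -5.61347151e+01, -4.93091798e+01,  7.70515529e-02,
        2.92655913e-02, -5.73272791e-05]), 'tool_pos': array([ 0.20212105, -0.56440256,  0.21767128]), 'orientation': array([-3.09368709e+00, -5.36980920e-01,  2.06025376e-04]), 'force': array([ 0.34547037,  0.20061337, -0.20457218]), 'wrist_torque': array([-0.04689603, -0.01261393,  0.02307329]), 'gripper_force': 0.0, 'opening': 0.09292017362204862}
```

View pics/top0.png

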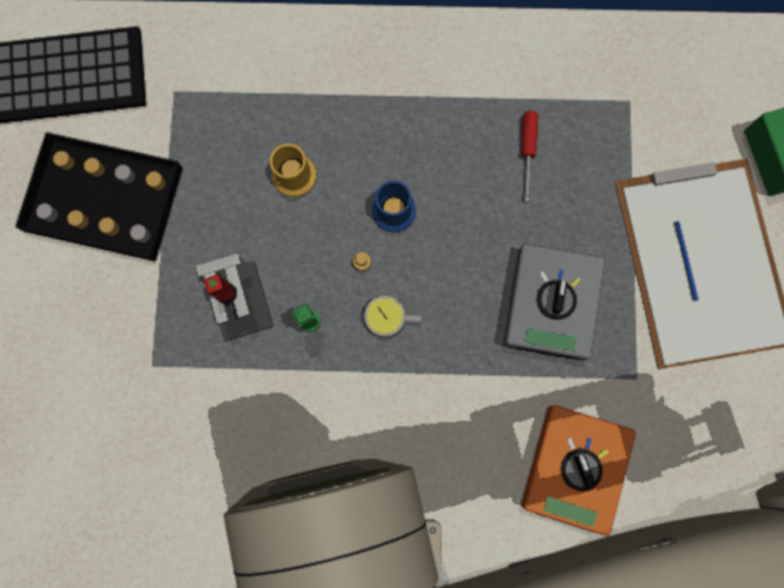

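View pics/scene0.png

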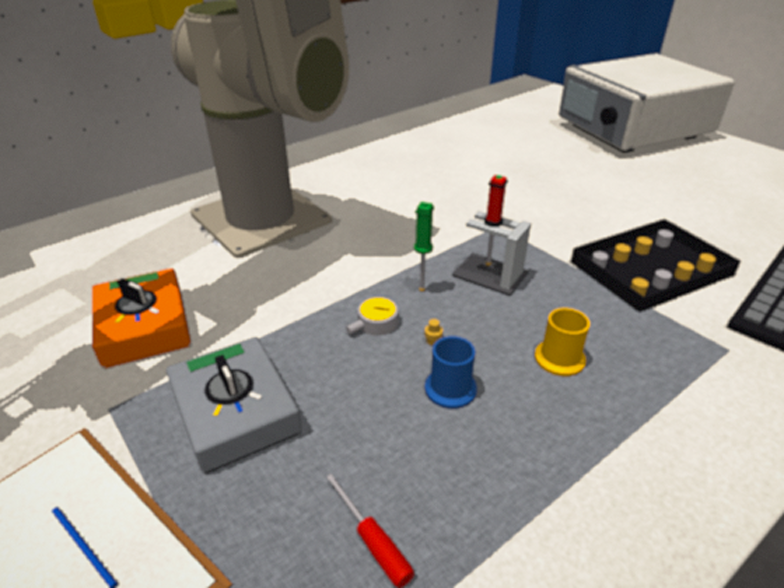

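```bash
cat > m.py <<'E'
from h import *
T=cam("top");S=cam("scene")
def blobs(c,lo,hi,box,amin=4,tag=""):
    h=cv2.cvtColor(c["frame"],cv2.COLOR_RGB2HSV); m=cv2.inRange(h,np.array(lo),np.array(hi))
    x0,y0,x1,y1=[int(v/1.4) for v in box]; k=np.zeros_like(m);k[y0:y1,x0:x1]=m[y0:y1,x0:x1]
    n,l,s,ce=cv2.connectedComponentsWithStats(k)
    for i in range(1,n):
        if s[i,4]>=amin: print(tag,"area",s[i,4],"c",ce[i].round(1),"bbox",s[i,:4])
    return k
tb=(500,240,610,360); sb=(160,330,310,480)
for c,b,n in((T,tb,"T"),(S,sb,"S")):
    blobs(c,(105,120,60),(125,255,255),b,3,n+" blue")
    blobs(c,(20,120,100),(32,255,255),b,3,n+" yel")
    blobs(c,(0,0,180),(180,60,255),b,3,n+" white")
    blobs(c,(0,0,0),(180,255,45),b,30,n+" black")
blobs(T,(18,120,60),(30,255,255),(250,130,330,200),50,"T ycup")
blobs(S,(18,120,60),(30,255,255),(520,290,610,390),50,"S ycup")
blobs(T,(0,150,60),(8,255,255),(180,250,260,320),10,"T red")
blobs(S,(0,150,60),(8,255,255),(470,160,530,240),10,"S red")
blobs(T,(0,0,130),(180,40,255),(180,240,280,345),20,"T rest")
a=T["frame"][165:260,120:240]; b=T["frame"][165:260,350:440]
a=cv2.resize(a,None,fx=4,fy=4,interpolation=cv2.INTER_CUBIC);b=cv2.resize(b,None,fx=3.5,fy=4,interpolation=cv2.INTER_CUBIC)
save("cropT.png",np.hstack([a,b[:, :315]]))
a=S["frame"][110:220,320:400]; b=S["frame"][215:285,530//4:220]; c=S["frame"][210:275,370:430]
r=lambda i:cv2.resize(i,(int(i.shape[1]*440/i.shape[0]*.6),264))
save("cropS.png",np.hstack([r(a),r(b),r(c)]))
E
python3 m.py
```

```text
T blue area 15 c [399.9 195.9] bbox [399 193   3   7]
T yel area 16 c [410.5 201.5] bbox [408 199   6   6]
T white area 5 c [388. 197.] bbox [387 195   3   5]
T black area 195 c [375.7 229.9] bbox [360 179  54  78]
T black area 287 c [396.2 215.2] bbox [384 201  27  27]
S blue area 26 c [169.8 289.9] bbox [168 286   5   8]
S yel area 32 c [155.1 292.2] bbox [152 288   7   9]
S white area 30 c [144.2 236.5] bbox [141 235   9   5]
S white area 359 c [168.6 241.4] bbox [141 235  58  19]
S white area 15 c [115.5 255.5] bbox [114 254   5   5]
S white area 22 c [161.5 265.2] bbox [159 262   6   8]
S white area 27 c [116.8 271.3] bbox [114 269   7   6]
S white area 32 c [181.9 282. ] bbox [178 280   9   5]
S black area 73 c [158.5 264.2] bbox [154 255  10  26]
S black area 122 c [164.9 280.7] bbox [147 266  33  22]
T ycup area 915 c [208.3 121.7] bbox [193 103  33  38]
S ycup area 1441 c [402.3 244.4] bbox [382 220  40  49]
T red area 100 c [152.8 202.9] bbox [146 196  14  14]
T red area 71 c [160.5 208.7] bbox [153 200  13  14]
S red area 47 c [355.4 129.3] bbox [351 126  10   7]
S red area 225 c [353.3 145.8] bbox [347 133  13  26]
T rest area 449 c [161.6 197.5] bbox [141 181  36  45]
T rest area 98 c [155.9 221.9] bbox [151 213  11  17]
```

View pics/cropT.png

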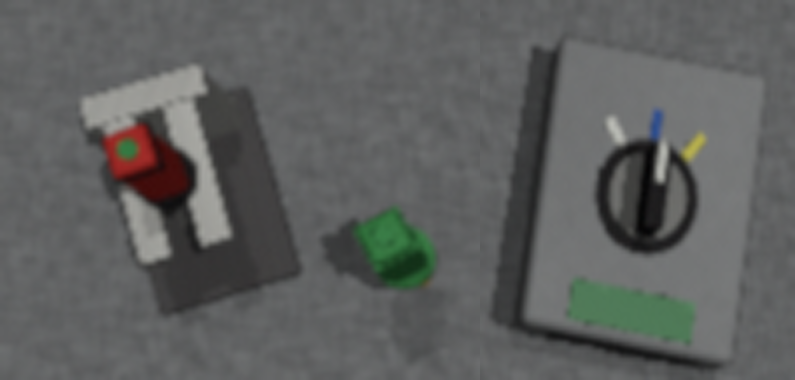

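View pics/cropS.png

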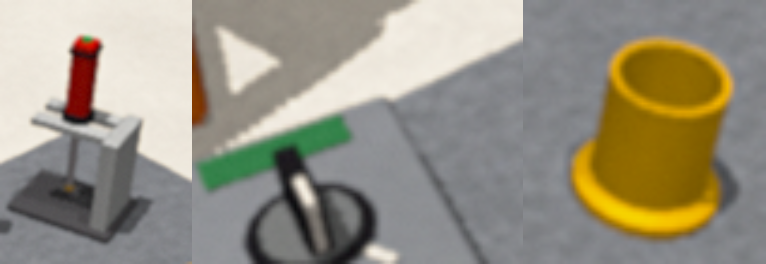

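```bash
cat > m2.py <<'E'
from h import *
T=cam("top");S=cam("scene")
def tri(a,b):
    o1,d1=ray(T,*a);o2,d2=ray(S,*b); A=np.c_[d1,-d2]; s=np.linalg.lstsq(A,o2-o1,rcond=None)[0]
    p,q=o1+d1*s[0],o2+d2*s[1]; return ((p+q)/2).round(4),round(float(np.linalg.norm(p-q)),4)
P=lambda n,c,u,v,z:(lambda p:(print(n,p[:2].round(4)),p)[1])(onz(c,u,v,z))
d=P("dial T",T,397.2,214.2,.055); P("dial S",S,163.6,276.6,.055)
b=P("blue T",T,399.9,195.9,.05);P("blue S",S,169.8,289.9,.05);y=P("yel",T,410.5,201.5,.05);P("yel S",S,155.1,292.2,.05);w=P("wh",T,388,197,.05);P("wh S",S,181.9,282,.05)
for n,m in(("b",b),("y",y),("w",w)): v=m-d; print(n,np.hypot(*v[:2]).round(4),np.arctan2(v[1],v[0]).round(3))
# bar top: bright line
for c,box,n in((T,(384,198,412,230),"T"),(S,(148,250,182,285),"S")):
    g=c["frame"][box[1]:box[3],box[0]:box[2]]; h=cv2.cvtColor(g,cv2.COLOR_RGB2HSV)
    m=cv2.inRange(h,np.array((0,0,150)),np.array((180,70,255))); yy,xx=np.nonzero(m)
    k=yy+box[1]>201 if n=="T" else yy>-1
    pts=np.c_[xx+box[0],yy+box[1]][k]; print(n,len(pts),pts.min(0),pts.max(0))
    W=np.array([onz(c,*p,.087)[:2] for p in pts]);l=cv2.fitLine(W.astype(np.float32)*1000,cv2.DIST_L2,0,.01,.01).ravel(); print("line dir",np.arctan2(l[1],l[0]).round(3),l[2:])
print("cup rim",P("rimT",T,206.5,116.5,.075)[:2],P("rimS",S,406.7,228.5,.075)[:2],P("footT",T,209.6,124.6,.003)[:2],tri((206.5,116.5),(406.7,228.5)))
print("probe",P("pT",T,152,202.5,.185)[:2],P("pS",S,356.2,128.3,.185)[:2],tri((152,202.5),(356.2,128.3)))
a=P("open",T,166.3,228.1,.105);e=P("post",T,156.8,192.5,.105); v=e-a;print("slot",np.linalg.norm(v),np.arctan2(v[1],v[0]),"seat",a+v/np.linalg.norm(v)*.036)
for n,p in(("TL",(80,100)),("TR",(200,65)),("BR",(208,95)),("BL",(87,125))): P(n,T,120+p[0]/4,165+p[1]/4,.105)
for n,p in(("oL",(140,263)),("oL2",(170,255)),("oR",(200,250)),("oR2",(232,238))): P(n,T,120+p[0]/4,165+p[1]/4,.105)
for n,p in(("baseL",(165,312)),("baseR",(300,270)),("baseTR",(248,90))): P(n,T,120+p[0]/4,165+p[1]/4,.008)
g=[P("tst",T,350+(p[0]-480)/3.5,165+p[1]/4,.05) for p in((565,38),(762,77),(733,362),(522,322))];print("tester c",np.mean(g,0),np.linalg.norm(g[0]-g[1]),np.linalg.norm(g[1]-g[2]),np.arctan2(*(g[0]-g[3])[[1,0]]))
E
python3 m2.py
```

```text
dial T [ 0.4427 -0.275 ]
dial S [ 0.4496 -0.2771]
blue T [ 0.4834 -0.2821]
blue S [ 0.4802 -0.2812]
yel [ 0.4717 -0.3046]
yel S [ 0.4691 -0.3036]
wh [ 0.4803 -0.2567]
wh S [ 0.4769 -0.256 ]
b 0.0413 -0.173
y 0.0414 -0.794
w 0.0419 0.453
T 12 [401 202] [402 209]
line dir -0.141 [ 455.64975 -277.77945]
S 132 [148 250] [181 284]
line dir 0.045 [ 451.63525 -268.9542 ]
rimT [0.6426 0.1369]
rimS [0.6473 0.142 ]
footT [0.6487 0.1409]
cup rim [0.64262128 0.13694295] [0.64725833 0.14199273] [0.64869902 0.14091357] (array([0.6454, 0.1394, 0.0743]), 0.0064)
pT [0.4316 0.2133]
pS [0.4372 0.2099]
probe [0.43164543 0.21331195] [0.43716489 0.20988837] (array([0.4326, 0.2146, 0.1817]), 0.001)
open [0.3941 0.2016]
post [0.4672 0.2257]
slot 0.07688508536776259 0.31875953787934225 seat [0.42833604 0.21289019 0.105     ]
TL [0.4716 0.2606]
TR [0.4914 0.2001]
BR [0.4758 0.195 ]
BL [0.4586 0.2561]
oL [0.3882 0.2242]
oL2 [0.3926 0.2092]
oR [0.3956 0.1942]
oR2 [0.4021 0.1783]
baseL [0.3738 0.233 ]
baseR [0.3989 0.1601]
baseTR [0.4993 0.1946]
tst [ 0.5291 -0.2275]
tst [ 0.5105 -0.3481]
tst [ 0.3569 -0.3278]
tst [ 0.3748 -0.2014]
tester c [ 0.44278147 -0.27617636  0.05      ] 0.12199404919587752 0.15492675953074087 -0.16770397653424365
```

Top view: the grey tester's dial is at top px (397,214). It is not the orange one at (415,335). Its bar points near blue, and the tester yaw is about -0.17. The red-handled probe in the fork rest is at (152,202); the green one at (218,227) and the screwdriver at (378,95) are not meant. The yellow cup is at (206,117). The crops confirm these, and the sizes and spacings match the description (marks about 41 mm from the axis, slot 77 mm long).

Emit:
jog_arm:
  rows:
    - [[0.81,-0.48,0],[0,0,0]]
    - [[0.81,-0.48,0],[0,0,0]]
    - [[0.81,-0.48,0],[0,0,0]]
    - [[0.81,-0.48,0],[0,0,0]]
    - [[0.81,-0.48,0],[0,0,0]]
  hand: -1

```text
t: 0.8
tool_pos: [0.3252, -0.4166, 0.2188]
orientation: [-3.093, -0.544, -0.002]
force: [-0.2, -0.7, 0.6]
opening: 0.0928
gripper_force: 0.0
```

Emit:
jog_arm:
  rows:
    - [[0.81,-0.48,0],[0,0,0.33]]
    - [[0.81,-0.48,0],[0,0,0.33]]
    - [[0.81,-0.48,0],[0,0,0.33]]
    - [[0.81,-0.48,0],[0,0,0.33]]
    - [[0.81,-0.48,0],[0,0,0.33]]

```text
t: 1.3
tool_pos: [0.4451, -0.2715, 0.2187]
orientation: [-3.128, 0.275, -0.002]
force: [-0.8, -1.1, -0.3]
opening: 0.0932
gripper_force: 0.0
```

Emit:
jog_arm:
  rows:
    - [[-0.01,0.02,0.25],[0,0,0]]
    - [[-0.01,0.02,0.45],[0,0,0]]
    - [[-0.01,0.02,0.6],[0,0,0]]
    - [[-0.01,0.02,0.7],[0,0,0]]
    - [[-0.01,0.02,0.79],[0,0,0]]

```text
t: 1.8
tool_pos: [0.4386, -0.2793, 0.0589]
orientation: [-3.129, 0.273, 0.003]
force: [-0.3, -0.4, 0.4]
opening: 0.093
gripper_force: 0.0
```

Emit:
jog_arm:
  rows:
    - [[0,0,0],[0,0,0]]
    - [[0,0,0],[0,0,0]]
    - [[0,0,0],[0,0,0]]
  hand: 0.6
  squeeze: 20

```text
t: 2.1
tool_pos: [0.4405, -0.2797, 0.0621]
orientation: [3.128, -0.274, 0.003]
force: [0.2, 0.4, 0.1]
opening: 0.0737
gripper_force: 0.0
```

```bash
python3 -c "
from h import *
s=robot.read_state();print(s)
c=cam('top');a=c['frame'][165:260,340:450];d=cam('scene')['frame'][205:305,110:220]
save('d1.png',np.hstack([cv2.resize(a,(400,345)),cv2.resize(d,(380,345))]))"
```

```text
{'t': 2.1, 'q': array([-6.63895308e-01,  5.28254507e-02,  1.86693763e+00, -1.43241057e-04,
        1.21963823e+00,  1.08156442e+00]), 'dq': array([ 0.00820659, -0.00708733, -0.00245315, -0.00010191, -0.00187136,
        0.00666664]), 'joint_torque': array([-1.02579722e-01, -4.65440547e+01, -4.38656938e+01,  3.23789637e-02,
       -2.00326997e-02, -2.97395373e-02]), 'tool_pos': array([ 0.44051558, -0.27970085,  0.06211947]), 'orientation': array([ 3.12832317e+00, -2.73821025e-01,  2.76932371e-03]), 'force': array([0.16857254, 0.40634412, 0.05717346]), 'wrist_torque': array([ 0.03194361, -0.00526079,  0.02595913]), 'gripper_force': 0.0, 'opening': 0.07366255743905493}
```

View pics/d1.png

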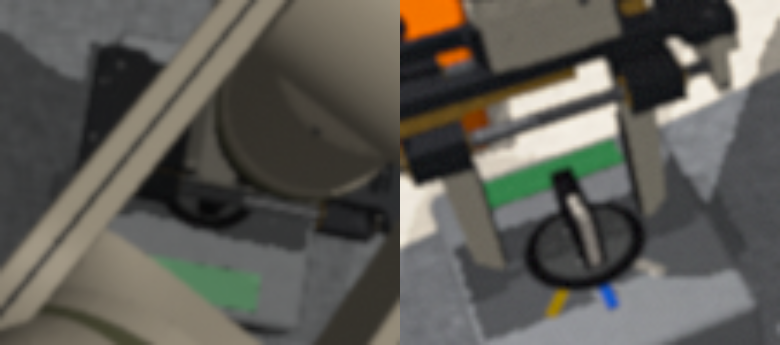

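The scene crop shows the fingers either side of the black bar, at crop px (575,220). I'm centring the gripper and closing.

Emit:
jog_arm:
  rows:
    - [[0,-0.022,0],[0,0,0]]
    - [[0,-0.022,0],[0,0,0]]
    - [[0,-0.022,0],[0,0,0]]
    - [[0,-0.022,0],[0,0,0]]
    - [[0,-0.022,0],[0,0,0]]
  hand: 1

```text
t: 2.7
tool_pos: [0.4407, -0.2741, 0.0607]
orientation: [3.13, -0.274, 0.0]
force: [0.3, 0.2, 0.3]
opening: 0.0253
gripper_force: 0.0
```

Emit:
jog_arm:
  rows:
    - [[0,0,0],[0,0,0]]
    - [[0,0,0],[0,0,0]]
    - [[0,0,0],[0,0,0]]
    - [[0,0,0],[0,0,0]]
    - [[0,0,0],[0,0,0]]

```text
t: 3.2
tool_pos: [0.4403, -0.2752, 0.0606]
orientation: [3.128, -0.274, -0.0]
force: [-1.5, -4.9, -1.2]
opening: 0.012
gripper_force: 20.0
```

Emit:
jog_arm:
  rows:
    - [[0,0,0],[0,0,0]]
    - [[0,0,0],[0,0,0]]

```text
t: 3.4
tool_pos: [0.4403, -0.2752, 0.0607]
orientation: [3.128, -0.274, -0.0]
force: [-1.4, -4.9, -1.4]
opening: 0.0117
gripper_force: 20.0
```

Emit:
jog_arm:
  rows:
    - [[0,0.005,0],[0,0,0.04]]
    - [[0,0.005,0],[0,0,0.11]]
    - [[0,0.005,0],[0,0,0.18]]
    - [[0,0.005,0],[0,0,0.24]]
    - [[0,0.005,0],[0,0,0.3]]
  squeeze: 40

```text
t: 3.9
tool_pos: [0.4409, -0.2738, 0.0606]
orientation: [-2.975, 1.002, 0.0]
force: [2.5, 7.7, 2.5]
opening: 0.0116
gripper_force: 40.0
```

Emit:
jog_arm:
  rows:
    - [[0,0,0],[0,0,0.05]]
    - [[0,0,0],[0,0,0.1]]
    - [[0,0,0],[0,0,0.127]]
    - [[0,0,0],[0,0,0.127]]
    - [[0,0,0],[0,0,0.127]]

```text
t: 4.4
tool_pos: [0.4414, -0.2733, 0.0607]
orientation: [-2.862, 1.287, -0.0]
force: [3.8, 7.8, 2.0]
opening: 0.0119
gripper_force: 40.0
```

```bash
python3 -c "
from h import *
s=robot.read_state();print(s['tool_pos'],s['orientation'],s['force'],s['wrist_torque'],s['q'])"
```

```text
[ 0.44141226 -0.27333954  0.06065662] [-2.86243047e+00  1.28674780e+00 -9.81037004e-06] [3.8108985  7.81620365 2.04512284] [ 1.58441206 -0.78093035  0.06165426] [-0.6555288   0.0503876   1.87240461  0.00336377  1.21954558  1.75903465]
```

Emit:
jog_arm:
  rows:
    - [[0,0,0],[0,0,0]]
    - [[0,0,0],[0,0,0]]
    - [[0,0,0],[0,0,0]]
    - [[0,0,0],[0,0,0]]
    - [[0,0,0],[0,0,0]]
  hand: -0.2
  squeeze: 20

```text
t: 4.9
tool_pos: [0.4404, -0.2753, 0.0606]
orientation: [2.865, -1.289, -0.0]
force: [0.1, -0.7, -0.7]
opening: 0.0468
gripper_force: 0.0
```

Emit:
jog_arm:
  rows:
    - [[0,0,-0.15],[0,0,0]]
    - [[0,0,-0.4],[0,0,0]]
    - [[0,0,-0.65],[0,0,0]]
    - [[0,0,-0.9],[0,0,0]]
    - [[0,0,-0.9],[0,0,0]]

```text
t: 5.4
tool_pos: [0.4437, -0.2777, 0.2497]
orientation: [2.862, -1.287, 0.021]
force: [0.2, -0.6, 0.4]
opening: 0.0557
gripper_force: 0.0
```

```bash
python3 -c "
from h import *
s=robot.read_state();print(s['tool_pos'],s['orientation'],s['force'])
a=cam('top')['frame'][165:260,340:450];d=cam('scene')['frame'][205:305,110:220]
save('d2.png',np.hstack([cv2.resize(a,(400,345)),cv2.resize(d,(380,345))]))"
```

```text
[ 0.44367608 -0.27772666  0.24973568] [ 2.86198668 -1.28749109  0.0210383 ] [ 0.2209998  -0.5946611   0.44845824]
```

View pics/d2.png

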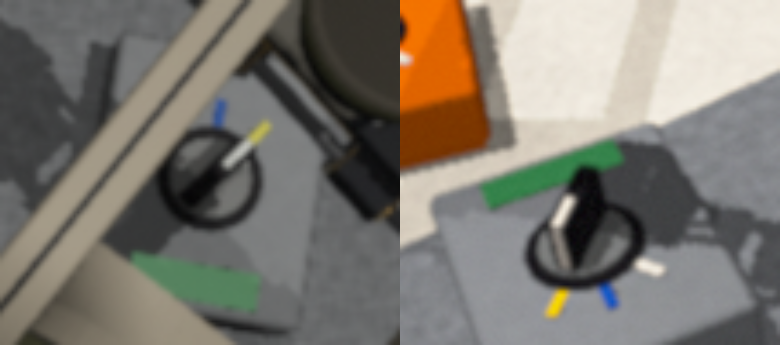

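The bar's white line points at the yellow mark in both views, at top crop px (240,150)→(262,130). Next is the probe.

Emit:
jog_arm:
  rows:
    - [[-0.1,-0.08,0],[0,0,-0.095]]
    - [[-0.19,-0.16,0],[0,0,-0.19]]
    - [[-0.28,-0.24,0],[0,0,-0.285]]
    - [[-0.38,-0.32,0],[0,0,-0.38]]
    - [[-0.47,-0.4,0],[0,0,-0.477]]
  hand: -0.5

```text
t: 6.0
tool_pos: [0.4367, -0.1503, 0.238]
orientation: [-3.137, 0.145, 0.006]
force: [0.3, -0.0, 0.6]
opening: 0.0697
gripper_force: 0.0
```

Emit:
jog_arm:
  rows:
    - [[-0.01,-0.12,0],[0,0,-0.095]]
    - [[-0.03,-0.24,0],[0,0,-0.19]]
    - [[-0.04,-0.37,0],[0,0,-0.285]]
    - [[-0.06,-0.49,0],[0,0,-0.38]]
    - [[-0.07,-0.61,0],[0,0,-0.477]]

```text
t: 6.5
tool_pos: [0.4347, -0.0278, 0.2381]
orientation: [-2.973, -1.009, 0.005]
force: [-0.3, 0.3, 0.1]
opening: 0.0696
gripper_force: 0.0
```

Emit:
jog_arm:
  rows:
    - [[0.07,-0.1,0],[0,0,-0.095]]
    - [[0.14,-0.2,0],[0,0,-0.19]]
    - [[0.22,-0.3,0],[0,0,-0.285]]
    - [[0.29,-0.4,0],[0,0,-0.38]]
    - [[0.36,-0.5,0],[0,0,-0.477]]

```text
t: 7.0
tool_pos: [0.4317, 0.0951, 0.2381]
orientation: [-2.4, -2.024, 0.005]
force: [0.3, 1.2, -0.3]
opening: 0.0697
gripper_force: 0.0
```

Emit:
jog_arm:
  rows:
    - [[0.15,-0.03,0],[0,0,-0.08]]
    - [[0.3,-0.06,0],[0,0,-0.16]]
    - [[0.45,-0.09,0],[0,0,-0.24]]
    - [[0.6,-0.117,0],[0,0,-0.309]]
    - [[0.6,-0.117,0],[0,0,-0.309]]

```text
t: 7.5
tool_pos: [0.4293, 0.2188, 0.238]
orientation: [-1.842, -2.541, 0.004]
force: [0.2, -0.1, -0.7]
opening: 0.07
gripper_force: 0.0
```

```bash
cat >> h.py <<'E'
def plan(x,y,z,yaw=None):
    from scipy.spatial.transform import Rotation as Ro
    s=robot.read_state(); R=Ro.from_rotvec(s['orientation']).as_matrix(); d=np.array([x,y,z])-s['tool_pos']; c=np.arctan2(R[1,0],R[0,0])
    print('pos',s['tool_pos'].round(4),'yaw',c.round(3),'F',s['force'].round(1),'open',round(s['opening'],4),'shares',(R.T@d/.2).round(3),'turn',None if yaw is None else round((c-yaw)/(np.pi/2),3),'t',s['t'],'tilt',R[:2,2].round(3))
E
python3 -c "
from h import *
plan(.431,.2135,.131,1.89)
c=cam('top')
h=cv2.cvtColor(c['frame'],cv2.COLOR_RGB2HSV);m=cv2.inRange(h,np.array((0,150,60)),np.array((8,255,255)));m[:,230:]=0;m[300:]=0;print(m.sum()//255)
"
```

```text
pos [0.4293 0.2188 0.238 ] yaw 1.887 F [ 0.2 -0.1 -0.7] open 0.07 shares [-0.028  0.002  0.535] turn -0.002 t 7.5 tilt [-0.004 -0.   ]
103
```

Emit:
jog_arm:
  rows:
    - [[-0.024,0,0.15],[0,0,0]]
    - [[-0.024,0,0.3],[0,0,0]]
    - [[-0.024,0,0.42],[0,0,0]]
    - [[-0.024,0,0.53],[0,0,0]]
    - [[-0.024,0,0.53],[0,0,0]]

```text
t: 8.05
tool_pos: [0.4293, 0.2096, 0.1299]
orientation: [-1.853, -2.532, 0.011]
force: [-1.1, -0.3, -0.1]
opening: 0.0694
gripper_force: 0.0
```

Emit:
jog_arm:
  rows:
    - [[0,0,0],[0,0,0]]
    - [[0,0,0],[0,0,0]]
    - [[0,0,0],[0,0,0]]

```text
t: 8.35
tool_pos: [0.4334, 0.212, 0.1361]
orientation: [1.852, 2.536, 0.003]
force: [0.5, 0.2, -0.3]
opening: 0.07
gripper_force: 0.0
```

```bash
python3 -c "
from h import *
plan(.431,.2135,.131,1.89)
a=cam('top')['frame'][160:260,100:220];d=cam('scene')['frame'][90:220,290:410]
save('p1.png',np.hstack([cv2.resize(a,(400,333)),cv2.resize(d,(307,333))]))"
```

```text
pos [0.4334 0.212  0.1361] yaw 1.88 F [ 0.5  0.2 -0.3] open 0.07 shares [ 0.011 -0.009  0.026] turn -0.006 t 8.35 tilt [0.002 0.001]
```

View pics/p1.png

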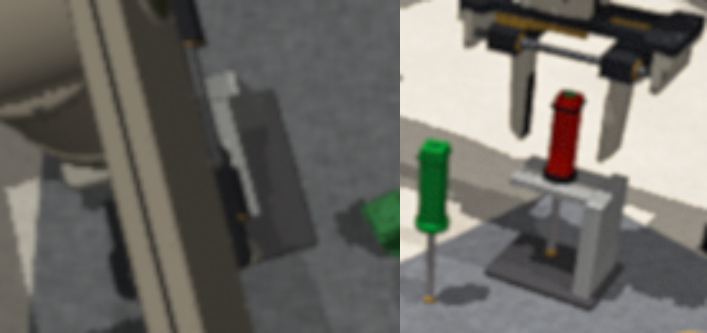

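Scene crop: the fingers stand either side of the red handle, at (565,135), and the handle is upright. I'm closing.

Emit:
jog_arm:
  rows:
    - [[0.008,-0.006,0.02],[0,0,-0.006]]
    - [[0.008,-0.006,0.02],[0,0,-0.006]]
    - [[0.008,-0.006,0.02],[0,0,-0.006]]
    - [[0.008,-0.006,0.02],[0,0,-0.006]]
    - [[0.008,-0.006,0.02],[0,0,-0.006]]
  hand: 1
  squeeze: 25

```text
t: 8.95
tool_pos: [0.4308, 0.2131, 0.1307]
orientation: [1.84, 2.546, 0.0]
force: [-0.2, 0.2, 1.7]
opening: 0.0343
gripper_force: 0.0
```

Emit:
jog_arm:
  rows:
    - [[0,0,0],[0,0,0]]
    - [[0,0,0],[0,0,0]]
    - [[0,0,0],[0,0,0]]
    - [[0,0,0],[0,0,0]]
    - [[0,0,0],[0,0,0]]

```text
t: 9.45
tool_pos: [0.4309, 0.2131, 0.1307]
orientation: [1.84, 2.546, 0.0]
force: [1.1, 0.3, -0.1]
opening: 0.0215
gripper_force: 25.0
```

```bash
python3 -c "
from h import *
plan(.432,.213,.131,1.89)"
```

```text
pos [0.4309 0.2131 0.1307] yaw 1.89 F [ 1.1  0.3 -0.1] open 0.0215 shares [-0.002  0.005 -0.001] turn 0.0 t 9.45 tilt [0. 0.]
```

Emit:
jog_arm:
  rows:
    - [[0,0,-0.05],[0,0,0]]
    - [[0,0,-0.18],[0,0,0]]
    - [[0,0,-0.34],[0,0,0]]
    - [[0,0,-0.5],[0,0,0]]
    - [[0,0,-0.62],[0,0,0]]

```text
t: 9.95
tool_pos: [0.431, 0.2132, 0.2575]
orientation: [1.839, 2.546, 0.003]
force: [0.8, -0.3, -0.9]
opening: 0.0224
gripper_force: 25.0
```

Emit:
jog_arm:
  rows:
    - [[0,0,-0.03],[0,0,0]]
    - [[0,0,-0.03],[0,0,0]]

```text
t: 10.15
tool_pos: [0.4312, 0.2132, 0.2616]
orientation: [1.839, 2.546, 0.003]
force: [0.6, -0.2, -1.2]
opening: 0.022
gripper_force: 25.0
```

Emit:
jog_arm:
  rows:
    - [[-0.04,0.05,0],[0,0,0]]
    - [[-0.12,0.16,0],[0,0,0]]
    - [[-0.21,0.28,0],[0,0,0]]
    - [[-0.3,0.4,0],[0,0,0]]
    - [[-0.4,0.52,0],[0,0,0]]

```text
t: 10.65
tool_pos: [0.5553, 0.1687, 0.2579]
orientation: [-1.838, -2.545, 0.004]
force: [-0.8, 0.5, -1.6]
opening: 0.022
gripper_force: 25.0
```

Emit:
jog_arm:
  rows:
    - [[-0.09,0.12,0],[0,0,0]]
    - [[-0.18,0.23,0],[0,0,0]]
    - [[-0.25,0.33,0],[0,0,0]]
    - [[-0.286,0.38,0],[0,0,0]]
    - [[-0.286,0.38,0],[0,0,0]]

```text
t: 11.15
tool_pos: [0.6453, 0.1376, 0.257]
orientation: [-1.84, -2.543, 0.005]
force: [-0.8, 0.4, -1.0]
opening: 0.0218
gripper_force: 25.0
```

Emit:
jog_arm:
  rows:
    - [[0,0,0],[0,0,0]]
    - [[0,0,0],[0,0,0]]
    - [[0,0,0],[0,0,0]]

```text
t: 11.45
tool_pos: [0.6442, 0.1397, 0.2606]
orientation: [-1.839, -2.547, 0.0]
force: [-1.2, -0.7, -1.2]
opening: 0.0221
gripper_force: 25.0
```

```bash
python3 -c "
from h import *
plan(.6455,.1395,.19,1.89)
C=cam('top');D=cam('scene')
print('expected cup px',px(C,[.6455,.1395,.075]),px(D,[.6455,.1395,.075]),'tip S',px(D,[.6455,.1395,.154]))
a=C['frame'][70:190,140:270];d=D['frame'][120:280,320:480]
save('c1.png',np.hstack([cv2.resize(a,(380,350)),cv2.resize(d,(400,350))]))"
```

```text
pos [0.6442 0.1397 0.2606] yaw 1.891 F [-1.2 -0.7 -1.2] open 0.0221 shares [-0.003  0.006  0.353] turn 0.001 t 11.45 tilt [-0.  0.]
expected cup px [205.38314371 115.19695045] [405.12687177 228.5650622 ] tip S [413.27404618 195.04424758]
```

View pics/c1.png

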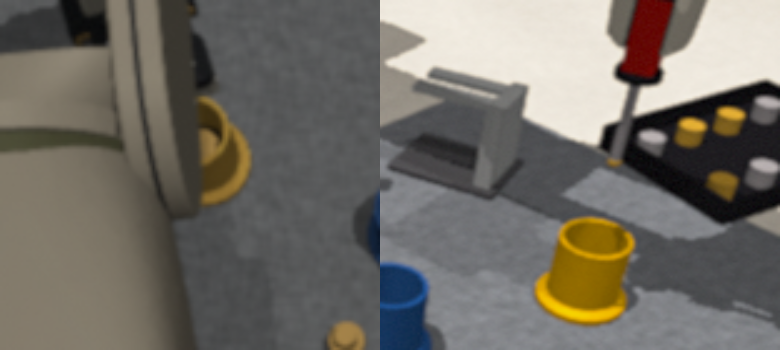

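Scene crop: the probe is upright, tip at scene px (413.6,194) against (413.3,195) expected. The cup mouth centre is at (406,229), which agrees with the measured position. I'm lowering it now.

Emit:
jog_arm:
  rows:
    - [[0,0.005,0.05],[0,0,0]]
    - [[0,0.005,0.15],[0,0,0]]
    - [[0,0.005,0.25],[0,0,0]]
    - [[0,0.005,0.33],[0,0,0]]
    - [[0,0.005,0.4],[0,0,0]]

```text
t: 12.05
tool_pos: [0.6451, 0.1397, 0.1789]
orientation: [-1.839, -2.546, 0.001]
force: [0.3, 0.4, -1.2]
opening: 0.022
gripper_force: 25.0
```

Emit:
jog_arm:
  rows:
    - [[0,0,0.03],[0,0,0]]
    - [[0,0,0.055],[0,0,0]]
    - [[0,0,0.075],[0,0,0]]
    - [[0,0,0.075],[0,0,0]]
    - [[0,0,0.075],[0,0,0]]

```text
t: 12.55
tool_pos: [0.6461, 0.1397, 0.1663]
orientation: [1.84, 2.546, 0.001]
force: [0.2, -0.1, -1.4]
opening: 0.0218
gripper_force: 25.0
```

Emit:
jog_arm:
  rows:
    - [[0,0,0.005],[0,0,0]]
    - [[0,0,0.01],[0,0,0]]
    - [[0,0,0.015],[0,0,0]]
    - [[0,0,0.02],[0,0,0]]
    - [[0,0,0.02],[0,0,0]]

```text
t: 13.05
tool_pos: [0.6456, 0.1396, 0.1614]
orientation: [-1.84, -2.546, 0.0]
force: [-0.1, 0.5, -1.9]
opening: 0.0219
gripper_force: 25.0
```

Emit:
jog_arm:
  rows:
    - [[0,0,0.005],[0,0,0]]
    - [[0,0,0.01],[0,0,0]]
    - [[0,0,0.015],[0,0,0]]
    - [[0,0,0.02],[0,0,0]]
    - [[0,0,0.02],[0,0,0]]

```text
t: 13.55
tool_pos: [0.6456, 0.1396, 0.1574]
orientation: [-1.84, -2.546, 0.0]
force: [-0.6, 0.5, -2.1]
opening: 0.0217
gripper_force: 25.0
```

Emit:
jog_arm:
  rows:
    - [[0,0,0.005],[0,0,0]]
    - [[0,0,0.01],[0,0,0]]
    - [[0,0,0.015],[0,0,0]]
    - [[0,0,0.015],[0,0,0]]
    - [[0,0,0.015],[0,0,0]]

```text
t: 14.05
tool_pos: [0.6457, 0.1396, 0.1546]
orientation: [-1.84, -2.546, 0.0]
force: [0.2, 0.1, -1.8]
opening: 0.0221
gripper_force: 25.0
```

Emit:
jog_arm:
  rows:
    - [[0,0,0.005],[0,0,0]]
    - [[0,0,0.01],[0,0,0]]
    - [[0,0,0.015],[0,0,0]]
    - [[0,0,0.015],[0,0,0]]
    - [[0,0,0.015],[0,0,0]]

```text
t: 14.55
tool_pos: [0.6456, 0.1396, 0.1516]
orientation: [-1.84, -2.546, 0.0]
force: [-0.4, -0.7, -1.7]
opening: 0.022
gripper_force: 25.0
```

Emit:
jog_arm:
  rows:
    - [[0,0,0.005],[0,0,0]]
    - [[0,0,0.01],[0,0,0]]
    - [[0,0,0.015],[0,0,0]]
    - [[0,0,0.015],[0,0,0]]
    - [[0,0,0.015],[0,0,0]]

```text
t: 15.05
tool_pos: [0.6457, 0.1396, 0.1486]
orientation: [-1.84, -2.546, 0.0]
force: [-0.4, 0.1, -0.5]
opening: 0.0218
gripper_force: 25.0
```

Emit:
jog_arm:
  rows:
    - [[0,0,0.005],[0,0,0]]
    - [[0,0,0.01],[0,0,0]]
    - [[0,0,0.01],[0,0,0]]
    - [[0,0,0.01],[0,0,0]]

```text
t: 15.45
tool_pos: [0.6456, 0.1396, 0.1466]
orientation: [-1.84, -2.546, 0.0]
force: [0.0, -0.7, -0.9]
opening: 0.0217
gripper_force: 25.0
```

Emit:
jog_arm:
  rows:
    - [[0,0,0.005],[0,0,0]]
    - [[0,0,0.01],[0,0,0]]
    - [[0,0,0.015],[0,0,0]]
    - [[0,0,0.015],[0,0,0]]

```text
t: 15.85
tool_pos: [0.6458, 0.1397, 0.1439]
orientation: [1.84, 2.546, 0.001]
force: [-0.6, -0.5, 1.9]
opening: 0.0216
gripper_force: 25.0
```

Contact: the net force is about 3.2 N. I'll add about 1.5 mm and hold.

Emit:
jog_arm:
  rows:
    - [[0,0,0.004],[0,0,0]]
    - [[0,0,0.008],[0,0,0]]
    - [[0,0,0.008],[0,0,0]]
    - [[0,0,0.008],[0,0,0]]
    - [[0,0,0.008],[0,0,0]]

```text
t: 16.35
tool_pos: [0.6458, 0.1397, 0.1423]
orientation: [1.84, 2.546, 0.0]
force: [-0.3, -0.2, 2.9]
opening: 0.0218
gripper_force: 25.0
```

Emit:
jog_arm:
  rows:
    - [[0,0,0.004],[0,0,0]]
    - [[0,0,0.004],[0,0,0]]
    - [[0,0,0.004],[0,0,0]]
    - [[0,0,0.004],[0,0,0]]
    - [[0,0,0.004],[0,0,0]]

```text
t: 16.85
tool_pos: [0.6458, 0.1397, 0.1414]
orientation: [1.84, 2.546, 0.0]
force: [-0.3, 0.2, 5.5]
opening: 0.0217
gripper_force: 25.0
```

Emit:
jog_arm:
  rows:
    - [[0,0,0],[0,0,0]]
    - [[0,0,0],[0,0,0]]
    - [[0,0,0],[0,0,0]]
    - [[0,0,0],[0,0,0]]

```text
t: 17.25
tool_pos: [0.6458, 0.1396, 0.1413]
orientation: [1.84, 2.546, 0.0]
force: [-0.1, 0.1, 5.0]
opening: 0.0221
gripper_force: 25.0
```

```bash
python3 -c "
from h import *
plan(.6456,.1396,.2615,1.89)"
```

```text
pos [0.6458 0.1396 0.1413] yaw 1.89 F [-0.1  0.1  5. ] open 0.0221 shares [ 0.    -0.001 -0.601] turn 0.0 t 17.25 tilt [0. 0.]
```

Emit:
jog_arm:
  rows:
    - [[0,0,-0.05],[0,0,0]]
    - [[0,0,-0.18],[0,0,0]]
    - [[0,0,-0.34],[0,0,0]]
    - [[0,0,-0.5],[0,0,0]]
    - [[0,0,-0.61],[0,0,0]]

```text
t: 17.75
tool_pos: [0.6457, 0.1396, 0.2655]
orientation: [1.84, 2.546, 0.001]
force: [1.0, 0.0, -0.5]
opening: 0.022
gripper_force: 25.0
```

Emit:
jog_arm:
  rows:
    - [[0.04,-0.05,0],[0,0,0]]
    - [[0.12,-0.16,0],[0,0,0]]
    - [[0.21,-0.28,0],[0,0,0]]
    - [[0.3,-0.4,0],[0,0,0]]
    - [[0.4,-0.52,0],[0,0,0]]

```text
t: 18.25
tool_pos: [0.5201, 0.1828, 0.2625]
orientation: [-1.84, -2.545, 0.003]
force: [0.1, 0.5, -1.4]
opening: 0.0217
gripper_force: 25.0
```

Emit:
jog_arm:
  rows:
    - [[0.09,-0.12,0],[0,0,0]]
    - [[0.18,-0.23,0],[0,0,0]]
    - [[0.25,-0.33,0],[0,0,0]]
    - [[0.286,-0.382,0],[0,0,0]]
    - [[0.286,-0.382,0],[0,0,0]]

```text
t: 18.75
tool_pos: [0.4302, 0.2136, 0.2633]
orientation: [-1.838, -2.547, 0.0]
force: [0.3, 0.2, -1.3]
opening: 0.022
gripper_force: 25.0
```

Emit:
jog_arm:
  rows:
    - [[0,0,0],[0,0,0]]
    - [[0,0,0],[0,0,0]]
    - [[0,0,0],[0,0,0]]
    - [[0,0,0],[0,0,0]]

```text
t: 19.15
tool_pos: [0.4318, 0.2129, 0.263]
orientation: [-1.841, -2.546, 0.001]
force: [-0.5, -0.4, -0.7]
opening: 0.0219
gripper_force: 25.0
```

```bash
python3 -c "
from h import *
plan(.4309,.2131,.1307,1.89)
D=cam('scene')
print('tip S expected',px(D,[.4309,.2131,.152]))
d=D['frame'][80:220,290:430]
save('r1.png',d,4)"
```

```text
pos [0.4318 0.2129 0.263 ] yaw 1.889 F [-0.5 -0.4 -0.7] open 0.0219 shares [ 0.002 -0.004  0.662] turn -0.0 t 19.15 tilt [-0. -0.]
tip S expected [353.44658407 140.50141141]
```

View pics/r1.png

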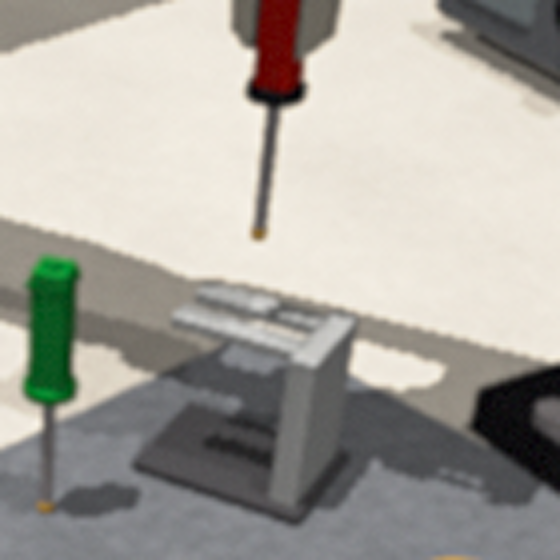

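Scene crop: the probe is upright in the grip. Its tip at scene px (355,139) is above the slot, within 2 px of the expected position. I'm lowering it back.

Emit:
jog_arm:
  rows:
    - [[0,-0.004,0.05],[0,0,0]]
    - [[0,-0.004,0.11],[0,0,0]]
    - [[0,-0.004,0.17],[0,0,0]]
    - [[0,-0.004,0.23],[0,0,0]]
    - [[0,-0.004,0.29],[0,0,0]]

```text
t: 19.7
tool_pos: [0.4302, 0.2129, 0.2036]
orientation: [-1.84, -2.546, 0.001]
force: [-0.4, -0.0, -0.9]
opening: 0.0219
gripper_force: 25.0
```

Emit:
jog_arm:
  rows:
    - [[0,0,0.06],[0,0,0]]
    - [[0,0,0.12],[0,0,0]]
    - [[0,0,0.18],[0,0,0]]
    - [[0,0,0.24],[0,0,0]]
    - [[0,0,0.29],[0,0,0]]

```text
t: 20.2
tool_pos: [0.4304, 0.2129, 0.146]
orientation: [-1.84, -2.546, 0.001]
force: [0.3, 0.1, -1.3]
opening: 0.0219
gripper_force: 25.0
```

Emit:
jog_arm:
  rows:
    - [[0,0,0.03],[0,0,0]]
    - [[0,0,0.05],[0,0,0]]
    - [[0,0,0.05],[0,0,0]]
    - [[0,0,0.05],[0,0,0]]

```text
t: 20.6
tool_pos: [0.4308, 0.2131, 0.1376]
orientation: [1.84, 2.546, 0.001]
force: [-0.6, 0.2, -1.3]
opening: 0.0219
gripper_force: 25.0
```

```bash
python3 -c "
from h import *
plan(.4309,.2131,.1307,1.89)"
```

```text
pos [0.4308 0.2131 0.1376] yaw 1.89 F [-0.6  0.2 -1.3] open 0.0219 shares [-0.     0.     0.035] turn 0.0 t 20.6 tilt [0.001 0.   ]
```

Emit:
jog_arm:
  rows:
    - [[0,0,0.01],[0,0,0]]
    - [[0,0,0.02],[0,0,0]]
    - [[0,0,0.03],[0,0,0]]
    - [[0,0,0.034],[0,0,0]]
    - [[0,0,0.034],[0,0,0]]

```text
t: 21.1
tool_pos: [0.4306, 0.213, 0.1307]
orientation: [1.84, 2.546, 0.0]
force: [-1.7, -1.1, 2.6]
opening: 0.022
gripper_force: 25.0
```

The force rose to 2.6 N, so the flange is on the prongs. Release and retreat.

Emit:
jog_arm:
  rows:
    - [[0,0,0],[0,0,0]]
    - [[0,0,0],[0,0,0]]
    - [[0,0,0],[0,0,0]]
    - [[0,0,0],[0,0,0]]
    - [[0,0,0],[0,0,0]]
  hand: -0.4

```text
t: 21.6
tool_pos: [0.4306, 0.213, 0.1304]
orientation: [1.84, 2.546, 0.0]
force: [-0.4, -0.7, 1.4]
opening: 0.057
gripper_force: 0.0
```

Emit:
jog_arm:
  rows:
    - [[0,0,0],[0,0,0]]
    - [[0,0,0],[0,0,0]]
    - [[0,0,-0.05],[0,0,0]]
    - [[0,0,-0.15],[0,0,0]]
    - [[0,0,-0.3],[0,0,0]]

```text
t: 22.1
tool_pos: [0.4294, 0.2126, 0.1901]
orientation: [-1.839, -2.545, 0.004]
force: [0.4, -0.6, 0.7]
opening: 0.0652
gripper_force: 0.0
```

Emit:
jog_arm:
  rows:
    - [[0,0,-0.2],[0,0,0]]
    - [[0,0,-0.4],[0,0,0]]
    - [[0,0,-0.4],[0,0,0]]
    - [[0,0,-0.4],[0,0,0]]
    - [[0,0,-0.4],[0,0,0]]

```text
t: 22.6
tool_pos: [0.4301, 0.2128, 0.2696]
orientation: [-1.839, -2.546, 0.002]
force: [-0.1, 0.2, -1.2]
opening: 0.0651
gripper_force: 0.0
```

```bash
python3 -c "
from h import *
plan(.4309,.2131,.1307,1.89)
D=cam('scene')['frame']
save('e1.png',np.hstack([D[80:220,290:430],D[205:345,90:230]]),2.8)"
```

```text
pos [0.4301 0.2128 0.2696] yaw 1.89 F [-0.1  0.2 -1.2] open 0.0651 shares [0.    0.005 0.694] turn 0.0 t 22.6 tilt [-0.001 -0.   ]
```

View pics/e1.png

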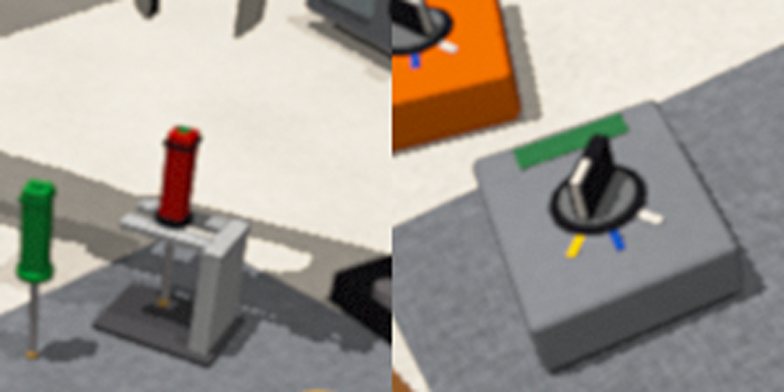

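The probe hangs upright in the fork, handle at crop px (180,175), with the fingers clear above it. The dial still points at yellow, at (575,245). I'm handing in.

```bash
python3 -c "
from plant import robot
print(robot.close_job())"
```

```text
the job is handed in; nothing more can be done
None
```

The job is handed in: the dial is clicked in at yellow, the probe was pressed on the yellow cup's contact at about 4–7 N for over a second, and it hangs released in its rest. The hand-in returned no verdict.

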